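Slide off the tablet box's lid and nest it on the other lid

ROBOT

A 6-joint arm with a two-finger parallel gripper is mounted at the origin on the work surface. World frame = base frame: x ahead of the robot, y to its left, z up, the work surface at z = 0. Lengths are in m, angles in rad, forces in N, time in s.
With the tool pointing down it reaches from about 0.35 to 0.775 m from the base axis. Payload 5.5 kg.
Tool frame: the origin (TCP) lies midway between the tips of the shut fingers; the grasp point (between the pads) lies 19 mm behind it; z points along the fingers, y is the line along which they close (so a half turn about z gives the same grasp; the last joint's range is limited). The gripper opens to 85 mm and grips with 20 to 120 N. Pads are 22 mm wide; open, the fingers measure 114 mm over their backs; the gripper's body (76 mm by 85 mm) begins 54 mm behind the grasp point. The pads swing forward as they close: fully open they stand 13 mm farther back than shut.
Start: joints at [1.003, 0.313, 0.046, 1.304, 0, 1.431], TCP at [0.239, 0.523, 0.231] pointing down, gripper open.
Joint ranges: [-2.76, 2.76], [-0.86, 1.69], [-1.03, 1.26], [-2.2, 2.34], [-1.47, 1.5], [-3.14, 3.14]. Speed limits (rad/s): [2.57, 2.57, 3.14, 3.14, 3.14, 3.14].

INTERFACE

Orientations are given as a unit quaternion [w, x, y, z].
In Python, from plant import arm gives the robot as it stands.
- The arm moves only by the tool servo_tool, never from a script. Its argument "series" is a list of rows, each an object with "gripper": the closure, from -1 (fully open) to 1 (shut); "xyz": the shift along the tool's x, y, z in units of 0.5 m (1.0 is 0.5 m), a list of three; "dr": the turn, a rotation vector about the tool's x, y, z in units of 60 degrees (1.0 is 60 degrees), a list of three. A call has exactly 10 rows; each row is the pose to reach, as a shift and turn from the pose commanded when the call began, along the tool's axes at that moment; what a row does not reach only later rows make up. A row lasts 1/8 s, in which the tool goes at most 62.5 mm and 10.7 degrees, less where a joint would pass 70% of its speed; a pose out of reach is approached as far as the arm can. A call with a number of a shift or a turn outside -1 to 1 is refused whole. A call with a gripper value outside its range is refused whole. The fingers move at their own pace and stop on an object; "newtons" is the grip in N (left out, the last holds). Time passes only in rows, so rows that repeat a pose let the fingers close, or fill a call up. It gives the time, the measured TCP pose, the force, the opening and the grip force at its end, in the units of the state.
- arm.get_state(): the state, without advancing time (a new reading comes with each control period).
- arm.capture(name): name is "scene" or "top" or "wrist"; returns the picture (420x560x3 uint8, red, green, blue); there is no depth.
- arm.camera_info(name): a dict with "fx", "fy", "cx", "cy" (pixels), "camera_from_world" (4x4, takes a point from world to camera coordinates). Camera axes: x right, y up, looking along -z (the intrinsics and any distortion apply to the point x, -y, -z); pixel columns grow to the right and rows downward; lengths in m; the calibration is good to about 2 mm. A picture is of the moment at which its call begins: read the wrist's pose just before it. camera_info takes no time and is no camera call; for the wrist camera it gives the pose at the moment of the call.
- arm.hand_in(): hands the job in; it is judged then, once.
The state is a dict: "time_s": time; "q": joint angles; "joint_vel": joint speeds; "effort": joint torques, N m; "position": TCP position; "eef_rot": TCP orientation; "wrist_force": force on the tool from outside, world axes, zero at the start; "ft_torque": the same for the moment, N m; "width": finger opening in m; "gripper_force": force on a finger pad.
Only numpy, scipy, OpenCV 4.12 (cv2) and the standard library are available. Lean on these libraries where they do the work, as an engineer would, in place of code of your own. Each camera call takes 0.05 s, during which the arm holds its last target. There are 200 camera calls.

TASK

I want to refill the bamboo dishwasher-tablet box, so take off the lid that still shuts its second bay: by its ball knob lift the lid's end over the stop lip and draw the lid part-way out without forcing it, let go so that it lies there in its grooves, then take it again by its two long sides, clear of the knob, and slide it right out. Set it down, not dropped, on the like lid that lies on the worktop, so that its end notch sits round that lid's ball knob and the two lie flat on each other with ends and sides lined up. Leave that lower lid and everything else where they are.

Things in the scene. Friction and masses are not known exactly. Their poses are not given: they have to be found in the camera images.
- box: Fixed bamboo tablet box, 188 long (x) x 146 wide (y) x 67 mm high, z up. Origin: on the worktop under the middle of its mouth, the low front end; +x runs to its closed back. Two bays side by side, centre lines at y = +35 and -35 mm: the one at -35 is open with a few tablets in it, the one at +35 is shut by the sliding lid. The side walls are 60 mm high in the 60 mm next to the mouth.
- lip (a point): Middle of the top of the stop lip across the shut bay's mouth, axes as the box. The lip is the top of the 8 mm thick front wall (box x = 0 to 8), 54 mm above the worktop and 4 mm above the floor of the grooves: with its end lifted 5 to 8 mm the lid passes over it, sliding to the box's -x. The lid may lie tilted some degrees on the lip when it is part-way out.
- bay (a point): Where the lid's centre (lid_mid) is when shut: box x = 94, y = 35, z = 57.5 mm; axes as the box. Each groove is 13 mm high, floor 50 mm above the worktop: the lid's 5 mm tongues have 8 mm of play up and down, 2 mm sideways. Top rails cover the grooves only from box x = 60 to 180: drawn 119 mm the lid's back end leaves them, drawn 179 mm it is clear of the box.
- lid_mid (a point): Centre, half-way up, of the loose bamboo lid (0.12 kg) that shuts the bay: 170 long (x) x 62 wide (y) x 15 mm, z up, knob at the -x end, notch in the +x end; shut, its axes are the box's. Lower 5 mm: full width (tongues, top 2.5 mm below this point). Upper 10 mm: a panel 50 wide, 170 long; its upright long sides, where out of the box, are gripped across y, fingertips just above the tongues.
- lid_knob (a point): Centre of the ball of that lid's knob: ball 20 mm in diameter on a 12 mm stem, 69 mm to the lid's -x from its centre (16 mm in from the end), 25.5 mm above lid_mid; the panel's top is 18 mm below it. Axes as the lid. Can be pinched across the lid's y. When shut it is 83 mm above the worktop.
- lid_notch (a point): Point on that lid's centre line in its U notch, 69 mm to +x from its centre (16 mm in from the end), half-way up: where the lower knob's axis comes when the lids are nested with ends flush. The notch is 27 mm wide (y), 30 mm deep, and cut through the whole thickness. Axes as the lid.
- loose_mid (a point): Centre, half-way up (7.5 mm above the worktop), of the like lid (same shape, sizes, axes) lying loose, knob up, on the worktop. The other nests on it turned end for end: centres above one another, x axes opposite, upper centre 15 mm above this one.
- loose_knob (a point): Centre of the ball of the lower lid's knob, 33 mm above the worktop, 69 mm to that lid's -x from its centre. Axes as that lid.
- bowls_mid (a point): Two nested glass bowls, 210 mm across and 90 mm high, standing on the worktop; a point on their axis half-way up. Bystander.
- spray_arm_mid (a point): Grey plastic dishwasher spray arm, 440 x 52 x 42 mm, lying flat; a point in its hub 18 mm up, x along the arm. Bystander.
- filter_disc_mid (a point): Stainless filter disc, 150 mm across, 6 mm thick, lying flat; its centre. Bystander.
- brush_mid (a point): Bamboo scrubbing brush, 224 mm long, 52 wide at the head, 35 mm high, lying with the bristles down; a point in its handle, x towards the head. Bystander.
There are look-alikes about, which are no part of the job. Leave any green or yellow look-alike of the part that bears loose_mid alone.

How it is judged:
On the way, in this order (a step that is already met when the one before it is completed fails the run):
1. the lid's end is lifted over the stop lip and the lid is drawn at least 50 mm out (horizontal distance between lid_mid and bay above 0.05 m and contact force between the fingers and lid above 0.3 N), for 0.1 s.
2. the lid, at least 50 mm out, is let go and lies still on its own (horizontal distance between lid_mid and bay above 0.05 m and contact force between each of the arm, the fingers and lid below 0.05 N and linear speed of lid below 0.03 m/s), for 0.2 s.
3. the lid, taken again by its sides (grasp point more than 35 mm from the knob), is carried clear of the box (horizontal distance between lid_mid and bay above 0.15 m and contact force between the fingers and lid above 0.3 N and distance between the grasp point and lid_knob above 0.035 m and contact force between lid and box below 0.05 N and height (world z) of lid_mid above 0.04 m), for 0.2 s.
At the end, for the whole second after the job is handed in: The box's lid lies released, at rest and flat (3 degrees, 2.5 mm) on the lid on the worktop, its notch point within 8 mm of that lid's knob axis, long sides parallel within 0.1 rad; the lower lid is flat on the worktop within 30 mm of where it lay (horizontal distance between lid_notch and loose_knob below 0.008 m and angle between the x axis of lid_mid and the x axis of loose_mid, either way round below 0.1 rad and z of lid_mid in the frame of loose_mid between 0.0125 and 0.0175 m and angle between each of lid_mid, loose_mid's own z axis and vertical below 0.05 rad and height (world z) of loose_mid below 0.0105 m and distance of loose_mid from where it was at the start of the episode below 0.03 m and linear speed of lid below 0.02 m/s and contact force between the fingers and lid below 0.05 N); the robot touches nothing.
It fails at once if the lid is forced: more than 60 N between lid and box (contact force between lid and box above 60 N).
It fails at once if the lid is dropped on the lower lid: untouched while more than 20 mm above its nested height (horizontal distance between lid_mid and loose_mid below 0.08 m and z of lid_mid in the frame of loose_mid above 0.035 m and contact force between the fingers and lid below 0.01 N).
It fails at once if a bystander is moved more than 30 mm (distance of any of bowls_mid, spray_arm_mid, filter_disc_mid, brush_mid from where it was at the start of the episode above 0.03 m).
It also fails if it takes over 59 s, if anything falls off the work surface, if the arm or the gripper's body presses on something with over 40 N, if the wrist force passes 120 N, or if a joint passes its speed limit or range.

## Working session

There is one attempt and no reset: what is moved stays moved. The work goes in short steps, Python scripts to look and compute and a tool call to move; the robot and the scene stay as the last step left them, time stands still between calls to the robot, and variables do not carry over. Pictures are saved under pics/ and viewed, at most 10 in all, crops included, and the job is handed in when it is done.

Besides the shell and the picture viewer there is one more tool, called as name(argument=value, ...) on one line, values as JSON. servo_tool: Moves the arm, as the interface text tells. Shifts and turns lie within -1 to 1; 1 stands for 0.5 m of shift or 60 degrees of turn. Its arguments: {"type":"object","properties":{"series":{"type":"array","items":{"type":"object","properties":{"gripper":{"type":"number"},"xyz":{"type":"array","items":{"type":"number"}},"dr":{"type":"array","items":{"type":"number"}}}}},"newtons":{"type":"number"}},"required":["series"]}

```bash
mkdir -p pics; ls
cat > h.py <<'E'
import numpy as np, cv2
from plant import arm
from scipy.spatial.transform import Rotation as R
def rot(s): q=s["eef_rot"]; return R.from_quat([q[1],q[2],q[3],q[0]])
def snap(n,f):
    i=arm.camera_info(n); im=arm.capture(n); cv2.imwrite(f"pics/{f}.png",im[:,:,::-1]); np.save(f"pics/{f}_T.npy",np.array(i["camera_from_world"])); np.save(f"pics/{f}_K.npy",[i["fx"],i["fy"],i["cx"],i["cy"]]); return im
def load(f): return np.load(f"pics/{f}_T.npy"),np.load(f"pics/{f}_K.npy")
def ray(f,u,v,z):
    T,K=load(f); c=-T[:3,:3].T@T[:3,3]; d=T[:3,:3].T@np.array([(u-K[2])/K[0],-(v-K[3])/K[1],-1]); return c+d*(z-c[2])/d[2]
def proj(f,p):
    T,K=load(f); c=T[:3,:3]@np.array(p)+T[:3,3]; return K[0]*c[0]/-c[2]+K[2],K[3]-K[1]*c[1]/-c[2]
E
python3 - <<'E'
from h import *
s=arm.get_state(); print(s)
print(arm.camera_info("top"))
for n in("top","scene"): im=snap(n,n)
t=cv2.imread("pics/top.png");
cv2.imwrite("pics/top_b.png",cv2.resize(t,(800,600)))
E
```

```text
pics
{'time_s': 0.0, 'q': array([ 1.00339170e+00,  3.14001989e-01,  4.49907800e-02,  1.30362620e+00,
       -1.31449769e-05,  1.43120848e+00]), 'joint_vel': array([ 0.00015105, -0.00071793, -0.00054165,  0.00131664,  0.00073249,
        0.00128603]), 'effort': array([-1.86412381e-04, -4.80627000e+01,  2.98533350e+01,  1.95353612e-02,
       -5.23119706e-05,  1.76057466e-05]), 'position': array([0.23828439, 0.52273417, 0.23041281]), 'eef_rot': array([-3.12507327e-04,  2.12280733e-01,  9.77208291e-01, -8.65899012e-04]), 'wrist_force': array([ 0.10138028, -1.42001725, -0.07483244]), 'ft_torque': array([0.0433731 , 0.04534376, 0.01081007]), 'gripper_force': 0.0, 'width': 0.0851913937658268}
{'fx': 387.6686133965346, 'fy': 387.6686133965346, 'cx': 275.6199915069363, 'cy': 210.8950099999311, 'camera_from_world': array([[ 0.01432909, -0.99981408,  0.0129031 , -0.06166353],
       [ 0.98714219,  0.01619974,  0.15902157, -0.53749678],
       [-0.15920103,  0.01045856,  0.98719079, -1.14558444],
       [ 0.        ,  0.        ,  0.        ,  1.        ]])}
```

View pics/top_b.png

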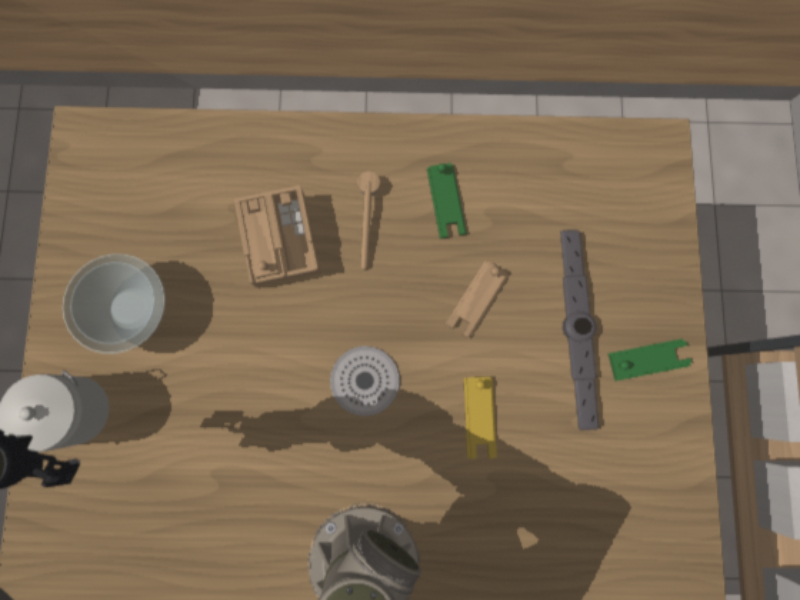

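View pics/scene.png

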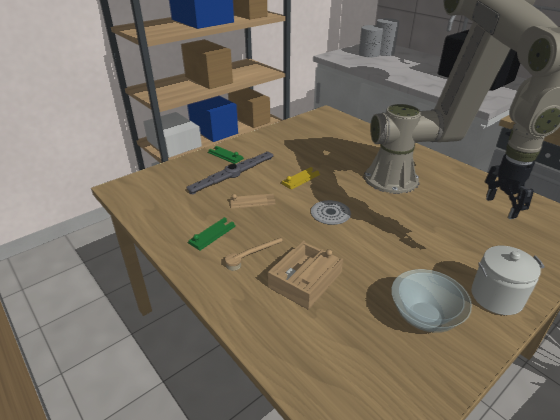

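The top picture (800x600) shows the box at (277,235), with its mouth towards the robot and the shut lid's knob at about (267,266). The bamboo-coloured loose lid is at (477,298), with its knob at (495,271). The look-alikes are green at (447,200) and (650,360), and yellow at (480,415). Only the bamboo one at (477,298) fits "the like lid". I'll confirm it in a crop.

Run:
```python
from h import *
t=cv2.imread("pics/top.png")
a=cv2.resize(t[125:205,155:230],None,fx=5,fy=5,interpolation=cv2.INTER_CUBIC)
b=cv2.resize(t[170:250,300:375],None,fx=5,fy=5,interpolation=cv2.INTER_CUBIC)
cv2.imwrite("pics/crop1.png",np.hstack([a,b]))
k=.7
for n,(u,v,z) in dict(knob=(267*k,266*k,.083),lk=(495*k,271*k,.033),lend=(463*k,327*k,.015)).items(): print(n,ray("top",u,v,z))
```

```text
knob [0.60231516 0.21293406 0.083     ]
lk [ 0.61087315 -0.27433966  0.033     ]
lend [ 0.48849814 -0.20591291  0.015     ]
```

View pics/crop1.png

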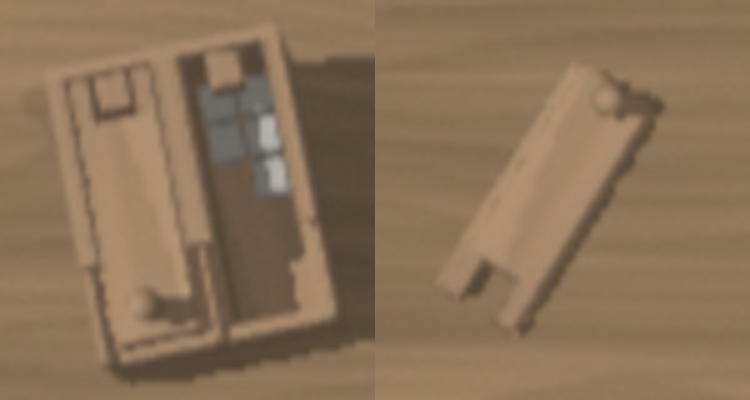

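The crop confirms both. On the left is the box, with its mouth low in the picture and the lid's knob at crop (145,303), i.e. top pixel (184,185.6). On the right is the bamboo lid, with its knob at crop (607,97), i.e. top pixel (346.4,189.4), and its notch at the lower left. Next I'll take a near view with the wrist camera.

```bash
cat >> h.py <<'E'
def plan(p,yawdeg,pitchdeg=0):
    """tool y at world yaw, z down (pitch: turn about tool y); prints xyz, dr in move units"""
    s=arm.get_state(); r=rot(s); a=np.radians(yawdeg)
    y=np.array([np.cos(a),np.sin(a),0]); z=np.array([0,0,-1.]); x=np.cross(y,z)
    t=R.from_matrix(np.c_[x,y,z])*R.from_euler('y',pitchdeg,degrees=True)
    print("xyz",np.round(r.inv().apply(np.array(p)-s["position"])/.5,4),"dr",np.round((r.inv()*t).as_rotvec()/np.radians(60),4))
E
python3 - <<'E'
from h import *
s=arm.get_state();r=rot(s)
T=np.array(arm.camera_info("wrist")["camera_from_world"]);c=-T[:3,:3].T@T[:3,3]
print("cam in tool",r.inv().apply(c-s["position"]),"look",r.inv().apply(-T[2,:3]),arm.camera_info("wrist")["fx"])
print(ray("top",184,185.6,.083),ray("top",346.4,189.4,.033))
plan([.60,.21,.25],101.5)
E
```

```text
cam in tool [ 0.06913616  0.00030297 -0.14218344] look [-2.77303001e-01  5.20613777e-04  9.60782376e-01] 291.0051074476713
[0.60399817 0.22165894 0.083     ] [ 0.61182761 -0.27404017  0.033     ]
xyz [-0.9177 -0.2692 -0.0388] dr [-0.0015 -0.0007 -0.6001]
```

servo_tool(series=[{"gripper": -1,"xyz": [-0.2,-0.06,0],"dr": [0,0,-0.15]},{"gripper": -1,"xyz": [-0.3,-0.1,0],"dr": [0,0,-0.3]},{"gripper": -1,"xyz": [-0.4,-0.13,0],"dr": [0,0,-0.45]},{"gripper": -1,"xyz": [-0.52,-0.16,0],"dr": [0,0,-0.6]},{"gripper": -1,"xyz": [-0.64,-0.2,0],"dr": [0,0,-0.6]},{"gripper": -1,"xyz": [-0.76,-0.23,0],"dr": [0,0,-0.6]},{"gripper": -1,"xyz": [-0.85,-0.26,0],"dr": [0,0,-0.6]},{"gripper": -1,"xyz": [-0.91,-0.26,0],"dr": [0,0,-0.6]},{"gripper": -1,"xyz": [-0.91,-0.26,0],"dr": [0,0,-0.6]},{"gripper": -1,"xyz": [-0.91,-0.26,0],"dr": [0,0,-0.6]}])

```text
time_s: 1.35
position: [0.5978, 0.2163, 0.2306]
eef_rot: [-0.001, -0.1, 0.995, 0.0]
wrist_force: [-0.9, 0.7, 0.2]
width: 0.0854
gripper_force: 0.0
```

Run:
```python
from h import *
s=arm.get_state();print(s["position"],s["q"][5],np.abs(s["joint_vel"]).max(),s["time_s"])
snap("wrist","w1"); print(proj("w1",[.604,.22,.083]))
t=cv2.imread("pics/w1.png");cv2.imwrite("pics/w1_b.png",cv2.resize(t,(800,600),interpolation=cv2.INTER_CUBIC))
```

```text
[0.59780792 0.21628882 0.2306014 ] 0.020294040011774792 0.02022162097924068 1.35
(np.float64(285.372867704074), np.float64(203.61707267833677))
```

View pics/w1_b.png

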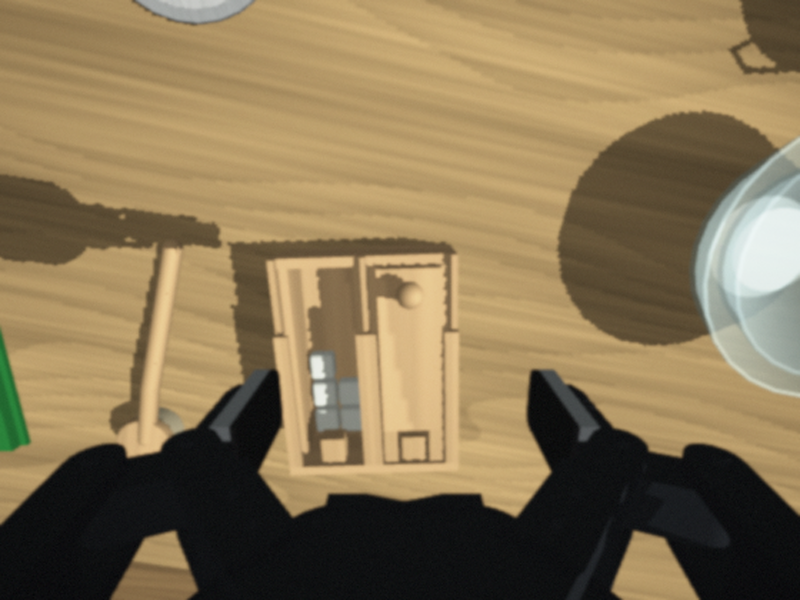

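Run:
```python
from h import *
k=.7
P={n:ray("w1",u*k,v*k,z) for n,(u,v,z) in dict(fl=(268,261,.06),fr=(457,253,.06),bl=(291,474,.067),br=(457,468,.067),knob=(410,294,.083)).items()}
for n in P: print(n,P[n].round(4))
g=lambda a,b:(np.degrees(np.arctan2(*(P[b]-P[a])[1::-1])),np.linalg.norm((P[b]-P[a])[:2]))
print(g("fl","bl"),g("fr","br"),g("fl","fr"),g("bl","br"))
```

```text
fl [0.608  0.1124 0.06  ]
fr [0.5733 0.2521 0.06  ]
bl [0.7894 0.1548 0.067 ]
br [0.7547 0.2949 0.067 ]
knob [0.6059 0.2221 0.083 ]
(np.float64(13.173273902330186), np.float64(0.18626395462612264)) (np.float64(13.268826248690836), np.float64(0.18638315857993729)) (np.float64(103.95024612026326), np.float64(0.1439349806797114)) (np.float64(103.90132972472645), np.float64(0.14424422336019896))
```

Wrist view (800x600): the knob is at (410,294), and the box corners are at (268,261), (457,253), (291,474) and (457,468). That puts the box yaw at about 13.5° and the knob at (0.606, 0.222), and the two estimates agree.

Run:
```python
from h import *
plan([.606,.2217,.070],103.5)
```

```text
xyz [-0.0189  0.0062  0.322 ] dr [ 0.0003 -0.0012 -0.0327]
```

servo_tool(series=[{"gripper": -0.5,"xyz": [-0.019,0.006,0.1],"dr": [0,0,-0.033]},{"gripper": -0.2,"xyz": [-0.019,0.006,0.2],"dr": [0,0,-0.033]},{"gripper": 0,"xyz": [-0.019,0.006,0.27],"dr": [0,0,-0.033]},{"gripper": 0,"xyz": [-0.019,0.006,0.3],"dr": [0,0,-0.033]},{"gripper": 0,"xyz": [-0.019,0.006,0.322],"dr": [0,0,-0.033]},{"gripper": 0,"xyz": [-0.019,0.006,0.322],"dr": [0,0,-0.033]},{"gripper": 0,"xyz": [-0.019,0.006,0.322],"dr": [0,0,-0.033]},{"gripper": 0,"xyz": [-0.019,0.006,0.322],"dr": [0,0,-0.033]},{"gripper": 0,"xyz": [-0.019,0.006,0.322],"dr": [0,0,-0.033]},{"gripper": 0,"xyz": [-0.019,0.006,0.322],"dr": [0,0,-0.033]}], newtons=40)

```text
time_s: 2.65
position: [0.6075, 0.221, 0.0706]
eef_rot: [0.0, -0.117, 0.993, 0.0]
wrist_force: [-0.9, -0.2, 0.3]
width: 0.0426
gripper_force: 0.0
```

Run:
```python
from h import *
s=arm.get_state();print(s["position"],s["wrist_force"],s["width"])
snap("wrist","w2"); print(proj("w2",[.606,.2217,.083]),proj("w2",s["position"]),proj("w2",s["position"]+[0,0,.019]))
t=cv2.imread("pics/w2.png");cv2.imwrite("pics/w2_b.png",cv2.resize(t,(800,600),interpolation=cv2.INTER_CUBIC))
```

```text
[0.60753324 0.22099357 0.07061028] [-0.88573959 -0.19315578  0.25057144] 0.042569535187622076
(np.float64(285.97105828518096), np.float64(269.92833668251006)) (np.float64(283.7450927229103), np.float64(261.19888615613115)) (np.float64(283.9135782797675), np.float64(279.09411315409073))
```

View pics/w2_b.png

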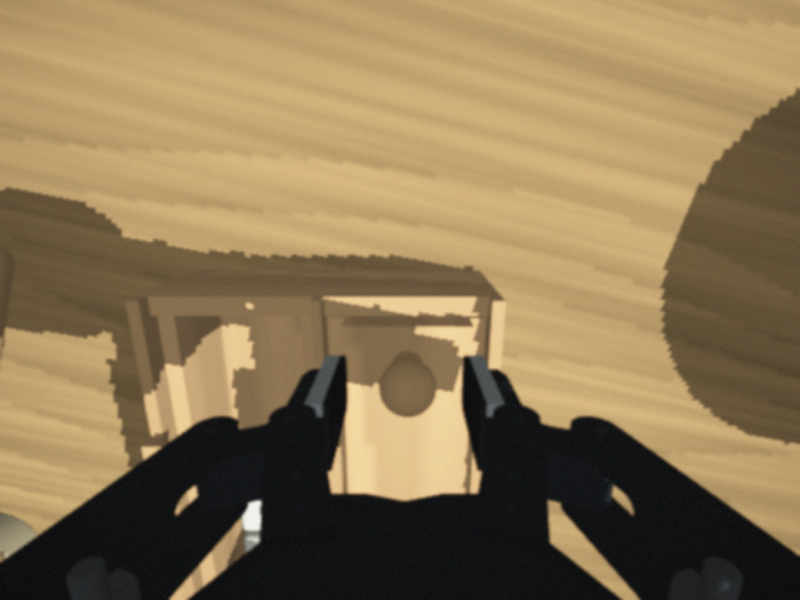

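The ball is at (408,384), between the pads at 345 and 463, so it is centred. Now close and lift 6.5 mm.

servo_tool(series=[{"gripper": 1,"xyz": [0,0,0],"dr": [0,0,0]},{"gripper": 1,"xyz": [0,0,0],"dr": [0,0,0]},{"gripper": 1,"xyz": [0,0,0],"dr": [0,0,0]},{"gripper": 1,"xyz": [0,0,0],"dr": [0,0,0]},{"gripper": 1,"xyz": [0,0,0],"dr": [0,0,0]},{"gripper": 1,"xyz": [0,0,-0.003],"dr": [0,0,0]},{"gripper": 1,"xyz": [0,0,-0.006],"dr": [0,0,0]},{"gripper": 1,"xyz": [0,0,-0.009],"dr": [0,0,0]},{"gripper": 1,"xyz": [0,0,-0.013],"dr": [0,0,0]},{"gripper": 1,"xyz": [0,0,-0.013],"dr": [0,0,0]}], newtons=40)

```text
time_s: 3.95
position: [0.6072, 0.221, 0.0769]
eef_rot: [-0.0, -0.117, 0.993, 0.0]
wrist_force: [-0.5, 0.1, -0.8]
width: 0.0172
gripper_force: 39.0
```

Run:
```python
from h import *
plan([.6075-.08*np.cos(np.radians(13.5)),.221-.08*np.sin(np.radians(13.5)),.0765],103.5)
```

```text
xyz [ 0.1595 -0.0002  0.0009] dr [ 0.0001 -0.0001 -0.0005]
```

servo_tool(series=[{"gripper": 1,"xyz": [0.005,0,0],"dr": [0,0,0]},{"gripper": 1,"xyz": [0.01,0,0],"dr": [0,0,0]},{"gripper": 1,"xyz": [0.015,0,0],"dr": [0,0,0]},{"gripper": 1,"xyz": [0.02,0,0],"dr": [0,0,0]},{"gripper": 1,"xyz": [0.025,0,0],"dr": [0,0,0]},{"gripper": 1,"xyz": [0.03,0,0],"dr": [0,0,0]},{"gripper": 1,"xyz": [0.035,0,0],"dr": [0,0,0]},{"gripper": 1,"xyz": [0.04,0,0],"dr": [0,0,0]},{"gripper": 1,"xyz": [0.04,0,0],"dr": [0,0,0]},{"gripper": 1,"xyz": [0.04,0,0],"dr": [0,0,0]}])

```text
time_s: 5.2
position: [0.5879, 0.2163, 0.0768]
eef_rot: [-0.0, -0.117, 0.993, 0.0]
wrist_force: [0.2, 0.1, -1.9]
width: 0.017
gripper_force: 39.0
```

servo_tool(series=[{"gripper": 1,"xyz": [0.015,0,0],"dr": [0,0,0]},{"gripper": 1,"xyz": [0.03,0,0],"dr": [0,0,0]},{"gripper": 1,"xyz": [0.045,0,0],"dr": [0,0,0]},{"gripper": 1,"xyz": [0.06,0,0],"dr": [0,0,0]},{"gripper": 1,"xyz": [0.075,0,0],"dr": [0,0,0]},{"gripper": 1,"xyz": [0.09,0,0],"dr": [0,0,0]},{"gripper": 1,"xyz": [0.105,0,0],"dr": [0,0,0]},{"gripper": 1,"xyz": [0.12,0,0],"dr": [0,0,0]},{"gripper": 1,"xyz": [0.12,0,0],"dr": [0,0,0]},{"gripper": 1,"xyz": [0.12,0,0],"dr": [0,0,0]}])

```text
time_s: 6.45
position: [0.5296, 0.2024, 0.0769]
eef_rot: [0.0, -0.117, 0.993, 0.0]
wrist_force: [-1.2, -0.5, -0.9]
width: 0.0174
gripper_force: 39.1
```

servo_tool(series=[{"gripper": 0,"xyz": [0,0,0],"dr": [0,0,0]},{"gripper": 0,"xyz": [0,0,0],"dr": [0,0,0]},{"gripper": 0,"xyz": [0,0,0],"dr": [0,0,0]},{"gripper": 0,"xyz": [0,0,0],"dr": [0,0,0]},{"gripper": -0.5,"xyz": [0,0,-0.05],"dr": [0,0,0]},{"gripper": -1,"xyz": [0,0,-0.1],"dr": [0,0,0]},{"gripper": -1,"xyz": [-0.04,0,-0.16],"dr": [0,0,0]},{"gripper": -1,"xyz": [-0.08,0,-0.16],"dr": [0,0,0]},{"gripper": -1,"xyz": [-0.08,0,-0.16],"dr": [0,0,0]},{"gripper": -1,"xyz": [-0.08,0,-0.16],"dr": [0,0,0]}], newtons=60)

```text
time_s: 7.7
position: [0.5675, 0.2115, 0.1561]
eef_rot: [-0.001, -0.117, 0.993, -0.0]
wrist_force: [-0.2, 0.5, -0.6]
width: 0.085
gripper_force: 0.0
```

Run:
```python
from h import *
s=arm.get_state();print(s["position"])
snap("wrist","w3")
a=np.radians(13.5);X=np.array([np.cos(a),np.sin(a),0]);k=np.array([.5295,.2024,.09])
print("pred knob",proj("w3",k)[0]/.7,proj("w3",k)[1]/.7)
t=cv2.imread("pics/w3.png");cv2.imwrite("pics/w3_b.png",cv2.resize(t,(800,600),interpolation=cv2.INTER_CUBIC))
```

```text
[0.56745996 0.2114571  0.15611549]
pred knob 404.8959802219654 243.70660746443457
```

View pics/w3_b.png

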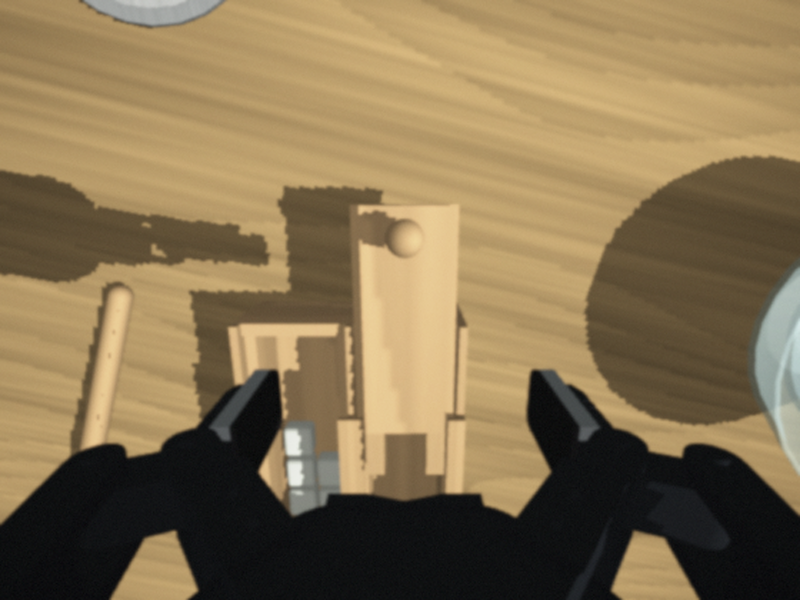

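The lid lies part-way out, with its knob at (405,238) and its panel at columns 360–459. That is about 82 mm drawn. The knob is near (0.526, 0.2016), so I'll grip about 40 mm behind it.

Run:
```python
from h import *
plan([.565,.211,.0575],103.5)
```

```text
xyz [0.0043 0.0002 0.1973] dr [ 0.0001 -0.0018 -0.0004]
```

servo_tool(series=[{"gripper": -1,"xyz": [0.004,0,0.06],"dr": [0,0,0]},{"gripper": -1,"xyz": [0.004,0,0.12],"dr": [0,0,0]},{"gripper": -1,"xyz": [0.004,0,0.16],"dr": [0,0,0]},{"gripper": -1,"xyz": [0.004,0,0.18],"dr": [0,0,0]},{"gripper": -1,"xyz": [0.004,0,0.197],"dr": [0,0,0]},{"gripper": -1,"xyz": [0.004,0,0.197],"dr": [0,0,0]},{"gripper": -0.35,"xyz": [0.004,0,0.197],"dr": [0,0,0]},{"gripper": -0.35,"xyz": [0.004,0,0.197],"dr": [0,0,0]},{"gripper": -0.35,"xyz": [0.004,0,0.197],"dr": [0,0,0]},{"gripper": -0.35,"xyz": [0.004,0,0.197],"dr": [0,0,0]}], newtons=40)

```text
time_s: 9.0
position: [0.5666, 0.2112, 0.0585]
eef_rot: [0.0, -0.117, 0.993, 0.0]
wrist_force: [0.0, 0.5, -0.9]
width: 0.0573
gripper_force: 0.0
```

Run:
```python
from h import *
s=arm.get_state();print(s["position"],s["time_s"])
snap("wrist","w4")
t=cv2.imread("pics/w4.png")[170:400,130:430];cv2.imwrite("pics/w4_b.png",cv2.resize(t,(780,598),interpolation=cv2.INTER_CUBIC))
```

```text
[0.56663968 0.21124658 0.05850961] 9.0
```

View pics/w4_b.png

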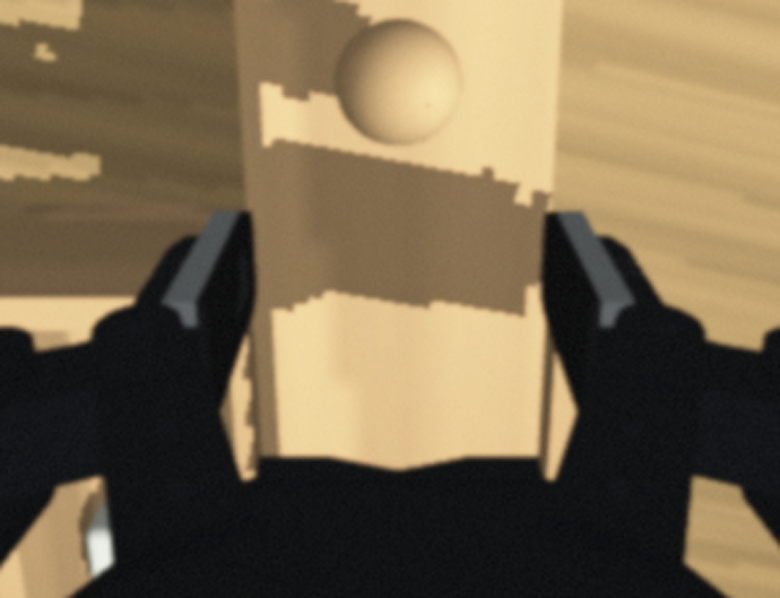

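The pads straddle the panel: the fingers are at crop columns 250 and 545, and the knob is at crop (398,82), ahead of them. Now close.

servo_tool(series=[{"gripper": 1,"xyz": [0,0,0],"dr": [0,0,0]},{"gripper": 1,"xyz": [0,0,0],"dr": [0,0,0]},{"gripper": 1,"xyz": [0,0,0],"dr": [0,0,0]},{"gripper": 1,"xyz": [0,0,0],"dr": [0,0,0]},{"gripper": 1,"xyz": [0,0,0],"dr": [0,0,0]},{"gripper": 1,"xyz": [0,0,0],"dr": [0,0,0]},{"gripper": 1,"xyz": [0,0,-0.001],"dr": [0,0,0]},{"gripper": 1,"xyz": [0,0,-0.002],"dr": [0,0,0]},{"gripper": 1,"xyz": [0,0,-0.003],"dr": [0,0,0]},{"gripper": 1,"xyz": [0,0,-0.003],"dr": [0,0,0]}], newtons=50)

```text
time_s: 10.3
position: [0.5663, 0.2111, 0.0593]
eef_rot: [-0.0, -0.117, 0.993, -0.0]
wrist_force: [-0.2, -0.1, -1.3]
width: 0.0485
gripper_force: 51.7
```

Run:
```python
from h import *
s=arm.get_state(); p=s["position"]
for z in(.087,.09):
    k=ray("w4",130+398/2.6,170+82/2.6,z); print(k,np.linalg.norm(k-(np.array(p)+[0,0,.0175])))
plan([.5666-.045*.972,.2112-.045*.2334,p[2]+.0005],103.5)
```

```text
[0.52761667 0.20147061 0.087     ] 0.041112181019914
[0.52687116 0.20128528 0.09      ] 0.04268530809727584
xyz [ 0.0893 -0.0001 -0.0009] dr [ 0.     -0.0007 -0.0006]
```

servo_tool(series=[{"gripper": 1,"xyz": [0.01,0,0],"dr": [0,0,0]},{"gripper": 1,"xyz": [0.02,0,0],"dr": [0,0,0]},{"gripper": 1,"xyz": [0.035,0,0],"dr": [0,0,0]},{"gripper": 1,"xyz": [0.05,0,0],"dr": [0,0,0]},{"gripper": 1,"xyz": [0.065,0,-0.001],"dr": [0,0,0]},{"gripper": 1,"xyz": [0.08,0,-0.002],"dr": [0,0,0]},{"gripper": 1,"xyz": [0.095,0,-0.003],"dr": [0,0,0]},{"gripper": 1,"xyz": [0.11,0,-0.004],"dr": [0,0,0]},{"gripper": 1,"xyz": [0.11,0,-0.004],"dr": [0,0,0]},{"gripper": 1,"xyz": [0.11,0,-0.004],"dr": [0,0,0]}])

```text
time_s: 11.55
position: [0.5133, 0.1985, 0.0619]
eef_rot: [0.0, -0.117, 0.993, 0.0]
wrist_force: [0.8, -0.7, -1.0]
width: 0.0485
gripper_force: 51.7
```

servo_tool(series=[{"gripper": 1,"xyz": [0,0,-0.02],"dr": [0,0,0]},{"gripper": 1,"xyz": [0.02,0,-0.05],"dr": [0,0,0]},{"gripper": 1,"xyz": [0.05,0,-0.1],"dr": [0,0,0]},{"gripper": 1,"xyz": [0.08,0,-0.15],"dr": [0,0,0]},{"gripper": 1,"xyz": [0.11,0,-0.18],"dr": [0,0,0]},{"gripper": 1,"xyz": [0.13,0,-0.2],"dr": [0,0,0]},{"gripper": 1,"xyz": [0.13,0,-0.2],"dr": [0,0,0]},{"gripper": 1,"xyz": [0.13,0,-0.2],"dr": [0,0,0]},{"gripper": 1,"xyz": [0.13,0,-0.2],"dr": [0,0,0]},{"gripper": 1,"xyz": [0.13,0,-0.2],"dr": [0,0,0]}])

```text
time_s: 12.8
position: [0.4498, 0.1832, 0.1612]
eef_rot: [-0.001, -0.117, 0.993, -0.0]
wrist_force: [-0.3, -0.4, -1.8]
width: 0.0482
gripper_force: 51.9
```

Run:
```python
from h import *
s=arm.get_state();print(s["position"])
snap("wrist","w5"); im=snap("top","top2")
# loose lid: knob/edges in top view by local crop saved
t=cv2.imread("pics/w5.png"); b=cv2.imread("pics/top2.png")[165:255,300:380]
cv2.imwrite("pics/c5.png",np.hstack([cv2.resize(t,(440,330)),cv2.resize(b,(320,360),interpolation=cv2.INTER_CUBIC)[:330]]))
h=cv2.cvtColor(cv2.imread("pics/top2.png"),cv2.COLOR_BGR2HSV)
print(h[208,333],h[208,300],h[230,370],h[215,326])
```

```text
[0.44979484 0.18321899 0.16117698]
[ 15  92 166] [ 16  94 146] [16 90 88] [ 15  91 145]
```

View pics/c5.png

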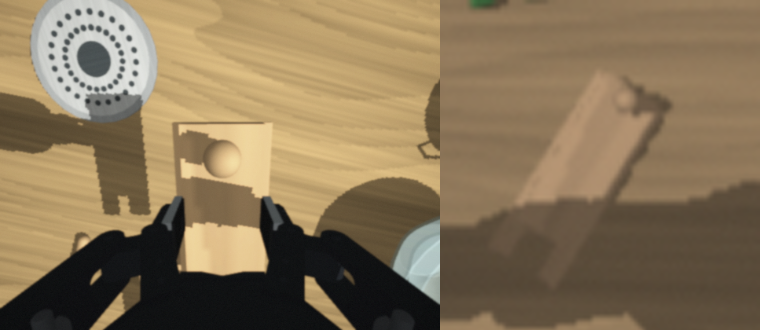

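The lid is held with its knob at (222,158), unchanged in the hand. The loose lid is partly in shadow in the top view, so I'll hover beyond it to measure it with the wrist camera.

Run:
```python
from h import *
plan([.655,-.30,.29],60)
```

```text
xyz [-0.1738 -1.0355 -0.2575] dr [-2.000e-04 -7.000e-04  7.244e-01]
```

servo_tool(series=[{"gripper": 1,"xyz": [-0.02,-0.06,-0.06],"dr": [0,0,0.05]},{"gripper": 1,"xyz": [-0.04,-0.14,-0.12],"dr": [0,0,0.12]},{"gripper": 1,"xyz": [-0.06,-0.24,-0.18],"dr": [0,0,0.2]},{"gripper": 1,"xyz": [-0.08,-0.34,-0.22],"dr": [0,0,0.28]},{"gripper": 1,"xyz": [-0.1,-0.44,-0.25],"dr": [0,0,0.36]},{"gripper": 1,"xyz": [-0.12,-0.54,-0.257],"dr": [0,0,0.44]},{"gripper": 1,"xyz": [-0.13,-0.64,-0.257],"dr": [0,0,0.52]},{"gripper": 1,"xyz": [-0.15,-0.74,-0.257],"dr": [0,0,0.6]},{"gripper": 1,"xyz": [-0.16,-0.84,-0.257],"dr": [0,0,0.68]},{"gripper": 1,"xyz": [-0.17,-0.9,-0.257],"dr": [0,0,0.72]}])

```text
time_s: 14.15
position: [0.6377, -0.2372, 0.2891]
eef_rot: [-0.0, 0.258, 0.966, 0.0]
wrist_force: [0.3, 0.5, -1.8]
width: 0.0483
gripper_force: 52.4
```

Run:
```python
from h import *
plan([.655,-.30,.29],60)
```

```text
xyz [-0.0927 -0.0915 -0.0019] dr [-0.0002 -0.0008  0.001 ]
```

servo_tool(series=[{"gripper": 1,"xyz": [-0.04,-0.04,0],"dr": [0,0,0]},{"gripper": 1,"xyz": [-0.08,-0.08,0],"dr": [0,0,0]},{"gripper": 1,"xyz": [-0.09,-0.09,0],"dr": [0,0,0]},{"gripper": 1,"xyz": [-0.09,-0.09,0],"dr": [0,0,0]},{"gripper": 1,"xyz": [-0.09,-0.09,0],"dr": [0,0,0]},{"gripper": 1,"xyz": [-0.09,-0.09,0],"dr": [0,0,0]},{"gripper": 1,"xyz": [-0.09,-0.09,0],"dr": [0,0,0]},{"gripper": 1,"xyz": [-0.09,-0.09,0],"dr": [0,0,0]},{"gripper": 1,"xyz": [-0.09,-0.09,0],"dr": [0,0,0]},{"gripper": 1,"xyz": [-0.09,-0.09,0],"dr": [0,0,0]}])

```text
time_s: 15.4
position: [0.654, -0.296, 0.2903]
eef_rot: [-0.0, 0.257, 0.967, 0.0]
wrist_force: [-0.2, 0.9, -2.4]
width: 0.0483
gripper_force: 52.4
```

Run:
```python
from h import *
s=arm.get_state();print(s["position"])
snap("wrist","w6"); t=cv2.imread("pics/w6.png")[0:240,120:440]
cv2.imwrite("pics/w6_b.png",cv2.resize(t,(800,600),interpolation=cv2.INTER_CUBIC))
```

```text
[ 0.65400622 -0.29597327  0.2902592 ]
```

View pics/w6_b.png

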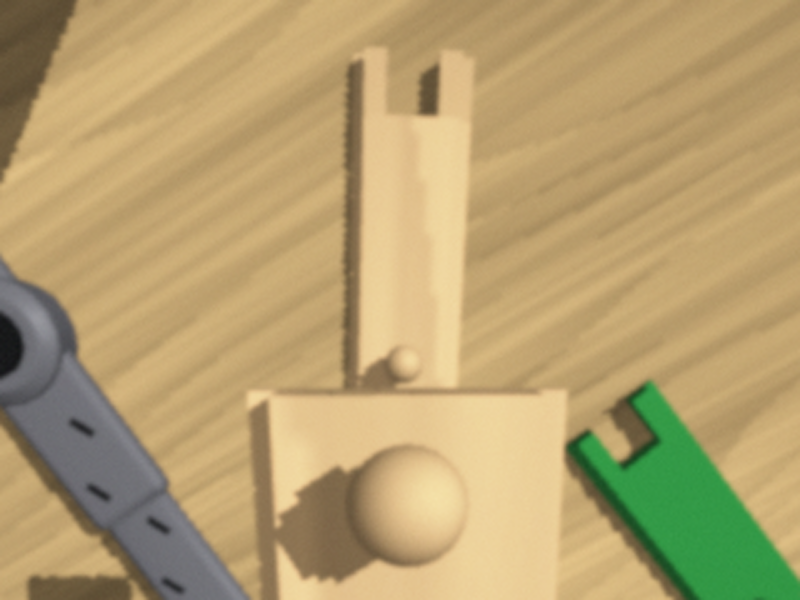

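The loose lid is fully seen: its knob is at crop (405,363), its notch is centred at (413,115), and its end is at row 49. The held lid's front edge is at row 392 with panel corners at columns 272 and 540, and its knob is at (408,505).

Run:
```python
from h import *
c=lambda x,y,z: ray("w6",120+x*.4,y*.4,z)
k=c(405,363,.033); nb=c(413.5,115,.015); e=(c(375,47,.015)+c(456,52,.015))/2
L=[c(375,47,.015),c(362,360,.015)]; Rr=[c(474,58,.015),c(459,360,.015)]
print("knob",k,"notchbot",nb,"end",e)
d=e-k; print("d knob-end (154)",np.linalg.norm(d[:2]),"knob-nb(124)",np.linalg.norm((nb-k)[:2]))
for a,b in((k,e),(k,nb),Rr[::-1]): print(np.degrees(np.arctan2(*(b-a)[1::-1])))
s=arm.get_state();r=rot(s);p=np.array(s["position"])
for dz in(.0265,.0285,.031):
    q=r.inv().apply(c(408,505,p[2]+dz)-p); f=r.inv().apply(c(406,394,p[2]+dz-.018)-p); print(dz,q,f, "yaw tool",)
# held front corner widths as height check: 50 mm panel top
for dz in(.008,.0105,.013): print(dz,np.linalg.norm(c(272,395,p[2]+dz)-c(540,392,p[2]+dz)))
```

```text
knob [ 0.61453394 -0.27388543  0.033     ] notchbot [ 0.50956399 -0.2089225   0.015     ] end [ 0.48447029 -0.19351689  0.015     ]
d knob-end (154) 0.15289099165448564 knob-nb(124) 0.12344582532115975
148.2873746285344
148.24780550155978
148.5209262135015
0.0265 [ 0.03950359  0.00069621 -0.02650061] [ 0.05569122  0.00034835 -0.00850094] yaw tool
0.0285 [ 0.04001716  0.0006922  -0.02850062] [ 0.0558934   0.00035009 -0.01050094] yaw tool
0.031 [ 0.04065913  0.00068719 -0.03100063] [ 0.05614612  0.00035226 -0.01300094] yaw tool
0.008 0.04886209348628001
0.0105 0.04795154870863205
0.013 0.04704100393098412
```

Run:
```python
from h import *
plan([.5313,-.2231,.08],58.3)
```

```text
xyz [0.2855 0.0048 0.4205] dr [0.0001 0.     0.0327]
```

servo_tool(series=[{"gripper": 1,"xyz": [0.08,0.001,0.03],"dr": [0,0,0.033]},{"gripper": 1,"xyz": [0.17,0.003,0.1],"dr": [0,0,0.033]},{"gripper": 1,"xyz": [0.25,0.005,0.18],"dr": [0,0,0.033]},{"gripper": 1,"xyz": [0.285,0.005,0.27],"dr": [0,0,0.033]},{"gripper": 1,"xyz": [0.285,0.005,0.35],"dr": [0,0,0.033]},{"gripper": 1,"xyz": [0.285,0.005,0.4],"dr": [0,0,0.033]},{"gripper": 1,"xyz": [0.285,0.005,0.42],"dr": [0,0,0.033]},{"gripper": 1,"xyz": [0.285,0.005,0.42],"dr": [0,0,0.033]},{"gripper": 1,"xyz": [0.285,0.005,0.42],"dr": [0,0,0.033]},{"gripper": 1,"xyz": [0.285,0.005,0.42],"dr": [0,0,0.033]}])

```text
time_s: 16.7
position: [0.5324, -0.2236, 0.0815]
eef_rot: [0.001, 0.273, 0.962, -0.0]
wrist_force: [-0.5, -0.1, -1.6]
width: 0.0484
gripper_force: 52.3
```

Run:
```python
from h import *
plan([.5313,-.2231,.025],58.3); plan([.5313,-.2231,.0195],58.3)
snap("scene","s2"); print(proj("s2",[.6149,-.2742,.033]))
u,v=map(int,proj("s2",[.556,-.238,.04])); t=cv2.imread("pics/s2.png")[v-45:v+45,u-60:u+60]
cv2.imwrite("pics/s2_b.png",cv2.resize(t,(800,600),interpolation=cv2.INTER_CUBIC))
```

```text
xyz [ 0.0027 -0.0003  0.1131] dr [ 0.0001  0.0022 -0.0002]
xyz [ 0.0028 -0.0003  0.1241] dr [ 0.0001  0.0022 -0.0002]
(np.float64(233.4480830098291), np.float64(196.03913276362573))
```

View pics/s2_b.png

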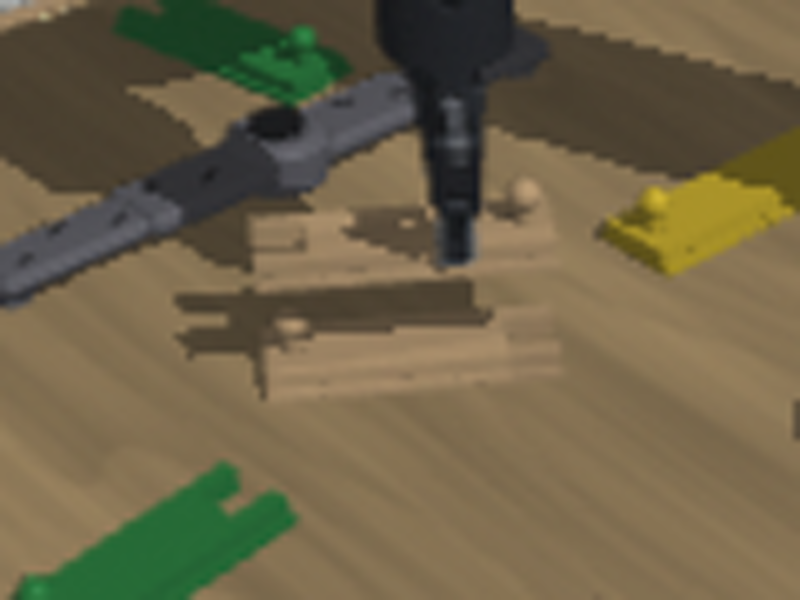

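The scene crop shows the held lid level and parallel above the lower lid, with its notch at (280,238) over the knob at (292,325). Now lower it slowly.

servo_tool(series=[{"gripper": 1,"xyz": [0.002,0,0.02],"dr": [0,0,0]},{"gripper": 1,"xyz": [0.002,0,0.04],"dr": [0,0,0]},{"gripper": 1,"xyz": [0.002,0,0.06],"dr": [0,0,0]},{"gripper": 1,"xyz": [0.002,0,0.075],"dr": [0,0,0]},{"gripper": 1,"xyz": [0.002,0,0.09],"dr": [0,0,0]},{"gripper": 1,"xyz": [0.002,0,0.1],"dr": [0,0,0]},{"gripper": 1,"xyz": [0.002,0,0.11],"dr": [0,0,0]},{"gripper": 1,"xyz": [0.002,0,0.115],"dr": [0,0,0]},{"gripper": 1,"xyz": [0.002,0,0.115],"dr": [0,0,0]},{"gripper": 1,"xyz": [0.002,0,0.115],"dr": [0,0,0]}])

```text
time_s: 18.0
position: [0.5309, -0.2227, 0.023]
eef_rot: [0.0, 0.273, 0.962, -0.0]
wrist_force: [-0.3, -0.1, -1.4]
width: 0.0486
gripper_force: 52.4
```

No contact so far; continue in fine steps.

servo_tool(series=[{"gripper": 1,"xyz": [0,0,0.001],"dr": [0,0,0]},{"gripper": 1,"xyz": [0,0,0.002],"dr": [0,0,0]},{"gripper": 1,"xyz": [0,0,0.003],"dr": [0,0,0]},{"gripper": 1,"xyz": [0,0,0.004],"dr": [0,0,0]},{"gripper": 1,"xyz": [0,0,0.005],"dr": [0,0,0]},{"gripper": 1,"xyz": [0,0,0.006],"dr": [0,0,0]},{"gripper": 1,"xyz": [0,0,0.006],"dr": [0,0,0]},{"gripper": 1,"xyz": [0,0,0.006],"dr": [0,0,0]},{"gripper": 1,"xyz": [0,0,0.006],"dr": [0,0,0]},{"gripper": 1,"xyz": [0,0,0.006],"dr": [0,0,0]}])

```text
time_s: 19.25
position: [0.5307, -0.2226, 0.02]
eef_rot: [0.0, 0.273, 0.962, 0.0]
wrist_force: [-0.2, 0.3, 2.5]
width: 0.0485
gripper_force: 52.7
```

Contact came at the expected height. Release and withdraw.

servo_tool(series=[{"gripper": -0.3,"xyz": [0,0,0],"dr": [0,0,0]},{"gripper": -0.5,"xyz": [0,0,0],"dr": [0,0,0]},{"gripper": -0.8,"xyz": [0,0,0],"dr": [0,0,0]},{"gripper": -0.8,"xyz": [0,0,0],"dr": [0,0,0]},{"gripper": -0.8,"xyz": [0,0,0],"dr": [0,0,0]},{"gripper": -0.8,"xyz": [0,0,-0.03],"dr": [0,0,0]},{"gripper": -0.8,"xyz": [0,0,-0.1],"dr": [0,0,0]},{"gripper": -0.8,"xyz": [-0.05,0,-0.2],"dr": [0,0,0]},{"gripper": -0.8,"xyz": [-0.1,0,-0.3],"dr": [0,0,0]},{"gripper": -0.8,"xyz": [-0.15,0,-0.4],"dr": [0,0,0]}])

```text
time_s: 20.5
position: [0.595, -0.2623, 0.2231]
eef_rot: [0.001, 0.273, 0.962, -0.0]
wrist_force: [0.5, 0.0, -0.1]
width: 0.0769
gripper_force: 0.0
```

Run:
```python
from h import *
import time
s=arm.get_state();print(s["position"],np.abs(s["joint_vel"]).max())
snap("wrist","w7")
k=[.6149,-.2742,.033]; d=np.array([np.cos(np.radians(148.3)),np.sin(np.radians(148.3)),0])
up=np.array(k)+.138*d; up[2]=.048
im=cv2.imread("pics/w7.png")
for n,p in(("loose knob",k),("upper knob",up)):
    u,v=proj("w7",p); print(n,u,v)
    if 20<u<540 and 20<v<400:
        g=cv2.medianBlur(cv2.cvtColor(im,cv2.COLOR_BGR2GRAY),3); x0,y0=int(u)-25,int(v)-25
        c=cv2.HoughCircles(g[max(y0,0):y0+50,x0:x0+50],cv2.HOUGH_GRADIENT,1,20,param1=80,param2=8,minRadius=5,maxRadius=14)
        print(None if c is None else c[0][:3]+[x0,max(y0,0),0])
cv2.imwrite("pics/w7_b.png",cv2.resize(im,(800,600)))
```

```text
[ 0.59499339 -0.26227915  0.22305652] 1.4162707149420855
loose knob 282.479015720885 207.50334203754988
[[282.5        209.5         12.19999981]]
upper knob 282.48674130102023 78.96932670560454
[[273.5         91.5         12.19999981]
 [287.5         73.5         11.80000019]]
```

servo_tool(series=[{"gripper": -0.8,"xyz": [0,0,0],"dr": [0,0,0]},{"gripper": -0.8,"xyz": [0,0,0],"dr": [0,0,0]},{"gripper": -0.8,"xyz": [0,0,0],"dr": [0,0,0]},{"gripper": -0.8,"xyz": [0,0,0],"dr": [0,0,0]},{"gripper": -0.8,"xyz": [0,0,0],"dr": [0,0,0]},{"gripper": -0.8,"xyz": [0,0,0],"dr": [0,0,0]},{"gripper": -0.8,"xyz": [0,0,0],"dr": [0,0,0]},{"gripper": -0.8,"xyz": [0,0,0],"dr": [0,0,0]},{"gripper": -0.8,"xyz": [0,0,0],"dr": [0,0,0]},{"gripper": -0.8,"xyz": [0,0,0],"dr": [0,0,0]}])

```text
time_s: 21.8
position: [0.5945, -0.262, 0.2198]
eef_rot: [0.0, 0.273, 0.962, 0.0]
wrist_force: [0.2, -0.8, -0.1]
width: 0.0771
gripper_force: 0.0
```

Run:
```python
from h import *
snap("wrist","w8"); im=cv2.imread("pics/w8.png"); g=cv2.resize(cv2.cvtColor(im,cv2.COLOR_BGR2GRAY),None,fx=3,fy=3,interpolation=cv2.INTER_CUBIC); g=cv2.GaussianBlur(g,(7,7),0)
k=np.array([.6149,-.2742,.033]); d=np.array([np.cos(np.radians(148.3)),np.sin(np.radians(148.3)),0]); n=np.array([-d[1],d[0],0])
up=k+.138*d; up[2]=.048
for nm,p in(("loose",k),("upper",up)):
    u,v=proj("w8",p); r=3*abs(proj("w8",p+.01*n)[0]-u); x0,y0=int(3*u)-75,int(3*v)-75
    c=cv2.HoughCircles(g[y0:y0+150,x0:x0+150],cv2.HOUGH_GRADIENT,1,15,param1=60,param2=8,minRadius=int(r)-4,maxRadius=int(r)+4)
    print(nm,u,v,r)
    if c is not None:
        for q in c[0][:4]: 
            w=ray("w8",(q[0]+x0)/3,(q[1]+y0)/3,p[2]); print(q[2],w.round(4),"along,across mm",(w-p)@d*1e3,(w-p)@n*1e3)
# panel corner / edge profiles across the lid
for s in(.03,.05,.07,.09,.11):
    c=k+s*d; c[2]=.03; ws=np.arange(-45,46)*1e-3
    pr=np.array([g[int(3*proj("w8",c+w*n)[1]),int(3*proj("w8",c+w*n)[0])] for w in ws],float)
    gr=np.gradient(cv2.GaussianBlur(pr.reshape(1,-1),(5,1),0).ravel()); i=np.argsort(-abs(gr))[:6]; print(s,sorted((int(ws[j]*1e3),int(gr[j])) for j in i))
print(arm.get_state()["wrist_force"])
```

```text
loose 282.50664304489504 208.9818190894607 25.539751970157283
28.4 [ 0.6147 -0.2704  0.033 ] along,across mm 2.21236966760141 -3.118796037677365
24.8 [ 0.6229 -0.2796  0.033 ] along,across mm -9.659000053521202 0.4015962846656675
upper 282.51271993727323 79.43418095310338 30.192719863651973
32.2 [ 0.4974 -0.2025  0.048 ] along,across mm -0.36566663232266783 0.6752501546662188
27.7 [ 0.5009 -0.2204  0.048 ] along,across mm -12.725565153446386 14.09184949395915
27.4 [ 0.5003 -0.2136  0.048 ] along,across mm -8.67627939760308 8.694891865320168
0.03 [(23, -17), (24, -20), (25, -18), (40, 16), (41, 17), (42, 13)]
0.05 [(23, -17), (24, -21), (25, -20), (26, -13), (41, 16), (42, 15)]
0.07 [(23, -16), (24, -21), (25, -20), (26, -13), (40, 17), (41, 16)]
0.09 [(24, -20), (25, -21), (26, -16), (40, 15), (41, 18), (42, 15)]
0.11 [(23, -15), (24, -20), (25, -20), (26, -15), (40, 14), (41, 15)]
[ 0.14590837 -0.06085285  0.54255445]
```

The upper knob is within 1 mm of its nested place (assuming nested height), the panel edge is parallel, and the arm is clear. Hand in.

```bash
python3 -c "
from plant import arm
print(arm.hand_in())"
```

```text
the job is handed in; nothing more can be done
None
```

The lid is off the second bay and resting on the loose bamboo lid, notch round its knob; the job is handed in at about 22 s, but no verdict came back. My last measurement put the upper knob within 1 mm of its nested place and the sides parallel; flatness was inferred from the contact height, and I did not re-measure the lower lid or the bystanders.

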